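Load the sampler's holders

TASK

Load the sampler for its next run: set each of the four closed containers (round bottle, clear tube, square bottle, oblong bottle) upright in the holder whose recess matches the shape and size of its foot, standing flat on the holder's floor. Set them down gently, without dropping them, and leave the glass beaker where it stands.

Things in the scene. Friction and masses are not known exactly. Their poses are not given: they have to be found in the camera images.
- round_bottle: Closed white plastic bottle, round, 64 mm across and 110 mm tall, with a white round ribbed screw cap 46 mm across; the cap spans heights 86 to 110 mm, above a neck 38 mm across and a sloping shoulder (full width up to 68 mm). About 0.2 kg, stands upright on the bench. Origin: centre of its underside; z up along its axis. Belongs in the large round holder.
- tube: Closed clear self-standing sample tube, round, foot 34 mm across, body 30 mm across, 99 mm tall, with a blue round ribbed screw cap 36 mm across spanning heights 75 to 99 mm. About 70 g, stands upright. Origin: centre of its underside; z up along its axis. Belongs in the small round holder.
- square_bottle: Closed white plastic bottle with a square body 50 x 50 mm up to height 66 mm, a neck 32 mm across, and a grey round ribbed screw cap 36 mm across spanning heights 82 to 106 mm. About 0.18 kg, stands upright. Origin: centre of its underside; z up, x and y square to its flat sides. Belongs in the square holder.
- oblong_bottle: Closed white plastic bottle with an oblong body, 74 mm along its x, 30 mm along its y, up to height 60 mm, a neck 26 mm across, and a grey round ribbed screw cap 32 mm across spanning heights 72 to 96 mm, on the middle of the bottle. About 0.12 kg, stands upright. Origin: centre of its underside; z up, x along the long side. Belongs in the oblong holder.
- large_round_holder: White plastic holder fixed to the bench, a round ring 96 mm across outside with a round recess 80 mm across. Its rim is 8 mm thick and its top is 20 mm above the bench; inside is a dark rubber floor 6 mm above the bench, so the recess is 14 mm deep. Origin: centre of its underside, on the bench; z up. Its yaw does not matter.
- small_round_holder: White plastic holder fixed to the bench, a round ring 66 mm across outside with a round recess 50 mm across. Its rim is 8 mm thick and its top is 20 mm above the bench; inside is a dark rubber floor 6 mm above the bench, so the recess is 14 mm deep. Origin: centre of its underside, on the bench; z up. Its yaw does not matter.
- square_holder: White plastic holder fixed to the bench, a square frame 82 x 82 mm outside with a square recess 66 x 66 mm. Its rim is 8 mm thick and its top is 20 mm above the bench; inside is a dark rubber floor 6 mm above the bench, so the recess is 14 mm deep. Origin: centre of its underside, on the bench; z up. x and y are square to its sides; the square bottle fits in any of the four quarter turns.
- oblong_holder: White plastic holder fixed to the bench, an oblong frame 106 x 62 mm outside with an oblong recess 90 mm along its x and 46 mm along its y. Its rim is 8 mm thick and its top is 20 mm above the bench; inside is a dark rubber floor 6 mm above the bench, so the recess is 14 mm deep. Origin: centre of its underside, on the bench; z up. x along the long side; the oblong bottle fits either way round.
- beaker: Empty clear glass beaker, round, 60 mm across the rim, 75 mm tall, loose, standing on the bench among the other things; to be left alone. Origin: centre of its underside; z up.
Things that resemble listed ones, but are neither listed nor needed, are in the scene too. What is shaped like the oblong_holder but brown or yellow is not meant.

How it is judged:
At the end, for the whole second after the job is handed in: Each of the four containers stands upright (within 0.1 rad) on the floor of its own matching holder (foot less than 10 mm above the holder's underside, centre within 13 mm of the holder's centre), released and at rest (horizontal distance between round_bottle and large_round_holder below 0.013 m and z of round_bottle in the frame of large_round_holder below 0.01 m and angle between each of round_bottle, tube, square_bottle, oblong_bottle's own z axis and vertical below 0.1 rad and linear speed of each of round_bottle, tube, square_bottle, oblong_bottle below 0.02 m/s and contact force between each of round_bottle, tube, square_bottle, oblong_bottle and the fingers below 0.1 N and horizontal distance between tube and small_round_holder below 0.013 m and z of tube in the frame of small_round_holder below 0.01 m and horizontal distance between square_bottle and square_holder below 0.013 m and z of square_bottle in the frame of square_holder below 0.01 m and horizontal distance between oblong_bottle and oblong_holder below 0.013 m and z of oblong_bottle in the frame of oblong_holder below 0.01 m); the robot touches nothing.
It fails at once if round bottle dropped: falling freely at more than 0.7 m/s (a drop of about 25 mm) (contact force between round_bottle and the fingers below 0.05 N and linear speed of round_bottle above 0.7 m/s).
It fails at once if tube dropped: falling freely at more than 0.7 m/s (a drop of about 25 mm) (contact force between tube and the fingers below 0.05 N and linear speed of tube above 0.7 m/s).
It fails at once if square bottle dropped: falling freely at more than 0.7 m/s (a drop of about 25 mm) (contact force between square_bottle and the fingers below 0.05 N and linear speed of square_bottle above 0.7 m/s).
It fails at once if oblong bottle dropped: falling freely at more than 0.7 m/s (a drop of about 25 mm) (contact force between oblong_bottle and the fingers below 0.05 N and linear speed of oblong_bottle above 0.7 m/s).
It fails at once if the glass beaker is pushed more than 30 mm or tipped over (distance of beaker from where it was at the start of the episode above 0.03 m or angle between beaker's own z axis and vertical above 0.4 rad).
It also fails if it takes over 109 s, if anything falls off the work surface, if the arm or the gripper's body presses on something with over 40 N, if the wrist force passes 120 N, or if a joint passes its speed limit or range.

ROBOT

A 6-joint arm with a two-finger parallel gripper is mounted at the origin on the work surface. World frame = base frame: x ahead of the robot, y to its left, z up, the work surface at z = 0. Lengths are in m, angles in rad, forces in N, time in s.
With the tool pointing down it reaches from about 0.3 to 0.875 m from the base axis. Payload 4.2 kg.
Tool frame: the origin (TCP) lies at the very end of the fingers, on their centre line; the grasp point (between the pads) lies 19 mm behind it; z points along the fingers, y is the direction in which the jaws open and shut (so a half turn about z gives the same grasp; the last joint's range is limited). The gripper opens to 85 mm and grips with 20 to 120 N. Pads are 22 mm wide; open, the fingers measure 114 mm over their backs; the gripper's body (76 mm by 85 mm) begins 54 mm behind the grasp point. The pads swing forward as they close: fully open they stand 13 mm farther back than shut.
Start: joints at [-1.185, 0.32, 1.565, -0, 1.257, -0.02], TCP at [0.227, -0.528, 0.231] pointing down, gripper open.
Joint ranges: [-3.11, 3.11], [-0.84, 2.01], [0.21, 2.61], [-1.34, 4.49], [0.05, 2.63], [-2.56, 2.56]. Speed limits (rad/s): [2.57, 2.57, 3.14, 3.14, 3.14, 3.14].

INTERFACE

Orientations are given as a unit quaternion [w, x, y, z].
In Python, from workcell import state, cams, workorder, finder gives the robot as it stands. The module is installed in compiled form; this text tells all that it offers.
- The arm moves only by the tool send_rows, never from a script. Its argument "motion" is a list of rows, each a list of 4 numbers: the shift along the tool's x, y, z in m, then the turn about the tool's z in degrees. A call has exactly 8 rows; each row shifts and turns the commanded pose from where the row before left it, along the tool's axes as they then stand; what a row does not reach is not made up. A row lasts 1/10 s, in which the tool goes at most 50 mm and 8.59 degrees, less where a joint would pass 70% of its speed; a pose out of reach is approached as far as the arm can. A call with a gripper value outside its range is refused whole. "grip" is the closure in counts, from 0 (fully open) to 255 (shut), set as the call begins (left out, the last holds). The fingers move at their own pace and stop on an object; the grip force is fixed at half the most. Time passes only in rows, so rows that do not move let the fingers close, or fill a call up. It gives the time, the measured TCP pose, the force and the opening at its end, in the units of the state.
- state(): the state, without advancing time (a new reading comes with each control period).
- cams.camera(name): name is "scene" or "top" or "wrist"; returns a dict with "color" (384x512x3 uint8, red, green, blue), "depth" (384x512 float32, m along the optical axis (not along the pixel's ray), 0 where there is no reading), "fx", "fy", "cx", "cy" (pixels), "pose" (4x4, takes a point from camera to world coordinates). Camera axes: x right, y down, z forward; pixel columns grow to the right and rows downward; lengths in m; the calibration is good to about 2 mm. A picture is of the moment at which its call begins.
- workorder.finish_job(): hands the job in, once; it reports no verdict.
Trained networks look in the newest picture that a camera, given by its name, has taken for a name from the list of things; names that differ only in an ending like _2 or _b are one class to them, and where a whole thing is asked for, a point or a joint stands for the part that bears it (a point fixed in the world has none). Each returns a list of dicts, best first, with "confidence" (0 to 1); they miss things now and then, are a little off and sometimes report something else, mostly with a low value. They report only what shows in the picture. A call takes as long as a camera call. They do not tell look-alikes from the thing itself.
- finder.silhouettes(target, camera): "pixels" (384x512 bool, what is visible of it) and "bbox" ([centre column, centre row, width, height] in pixels, round what is visible of it).
- finder.landmark_of(target, camera): "pixel" ([row, column] in pixels: a listed point, or the origin of a listed thing).
The state is a dict: "t": time; "joint_positions": joint angles; "joint_vel": joint speeds; "effort": joint torques, N m; "tool_pos": TCP position; "eef_rot": TCP orientation; "force": force on the tool from outside, world axes, zero at the start; "ft_torque": the same for the moment, N m; "finger_gap": finger opening in m.
Only numpy, scipy, OpenCV 4.12 (cv2) and the standard library are available. Lean on these libraries where they do the work, as an engineer would, in place of code of your own. Each camera call takes 0.05 s, during which the arm holds its last target. There are 200 camera calls.

## Working session

There is one attempt and no reset: what is moved stays moved. The work goes in short steps, Python scripts to look and compute and a tool call to move; the robot and the scene stay as the last step left them, time stands still between calls to the robot, and variables do not carry over. Pictures are saved under pics/ and viewed, about 12 in all and at most 16, crops included, and the job is handed in when it is done.

Besides the shell and the picture viewer there is one more tool, called after "Request:" by a JSON object that holds its "method" and its "body", one argument or row to a line. send_rows: Moves the arm, as the interface text tells. Its arguments: {"type":"object","properties":{"motion":{"type":"array"},"grip":{"type":"number"}},"required":["motion"]}

```bash
mkdir -p pics; cat > h.py <<'E'
import numpy as np, cv2
from workcell import state, cams, workorder, finder
def W(c,r,col,d):
    p=np.array([(col-c['cx'])/c['fx']*d,(r-c['cy'])/c['fy']*d,d,1]); return (c['pose']@p)[:3]
def cloud(c,mask):
    r,q=np.nonzero(mask&(c['depth']>0)); d=c['depth'][r,q]
    p=np.stack([(q-c['cx'])/c['fx']*d,(r-c['cy'])/c['fy']*d,d,np.ones_like(d)]); return (c['pose']@p)[:3].T
def save(n,im,s=1):
    cv2.imwrite('pics/'+n,cv2.resize(im[:,:,::-1],None,fx=s,fy=s,interpolation=cv2.INTER_CUBIC))
NAMES="round_bottle tube square_bottle oblong_bottle large_round_holder small_round_holder square_holder oblong_holder beaker".split()
E
python3 - <<'E'
from h import *
s=state(); print({k:np.round(v,3) for k,v in s.items()})
for n in ('top','scene'):
    c=cams.camera(n); save(n+'0.png',c['color'],1.5)
    print(n,np.round(c['pose'],3).tolist(),c['fx'])
    for t in NAMES:
        for o in finder.silhouettes(t,n)[:4]:
            p=cloud(c,o['pixels'])
            if len(p)<5: print(t,'few',o['bbox']);continue
            top=np.percentile(p[:,2],95); q=p[p[:,2]>top-.012]
            (cx,cy),(w,h),a=cv2.minAreaRect(q[:,:2].astype(np.float32))
            print(t,round(o['confidence'],2),np.round(o['bbox']),'top z%.3f'%top,'rect %.3f %.3f %.3fx%.3f a%.0f'%(cx,cy,w,h,a))
E
```

```text
{'t': np.float64(0.0), 'joint_positions': array([-1.185,  0.32 ,  1.566, -0.   ,  1.257, -0.02 ]), 'joint_vel': array([ 0.001, -0.001,  0.002,  0.001, -0.001,  0.001]), 'effort': array([-1.0000e-03, -4.1552e+01, -2.3416e+01,  0.0000e+00,  8.0000e-03,
        0.0000e+00]), 'tool_pos': array([ 0.227, -0.528,  0.23 ]), 'eef_rot': array([-0.001,  0.979,  0.202, -0.   ]), 'force': array([0.463, 1.169, 0.025]), 'ft_torque': array([ 0.017, -0.021,  0.002]), 'finger_gap': np.float64(0.086)}
top [[0.006, -0.99, 0.14, 0.222], [-1.0, -0.004, 0.014, -0.07], [-0.014, -0.14, -0.99, 1.675], [0.0, 0.0, 0.0, 1.0]] 498.4159155726601
round_bottle 0.77 [213. 201.  18.  25.] top z0.115 rect 0.459 0.082 0.043x0.045 a40
tube 0.74 [107. 189.  22.  13.] top z0.104 rect 0.489 0.441 0.033x0.032 a9
square_bottle 0.79 [368. 188.  21.  24.] top z0.109 rect 0.499 -0.430 0.035x0.035 a21
square_bottle 0.72 [157. 214.  21.  27.] top z0.023 rect 0.408 0.272 0.096x0.092 a45
oblong_bottle 0.49 [174. 153.  24.  20.] top z0.099 rect 0.612 0.221 0.031x0.030 a56
large_round_holder 0.97 [157. 216.  26.  26.] top z0.024 rect 
[... 1605 characters left out ...]
 0.035x0.033 a13
small_round_holder 0.56 [204. 236.  16.  19.] top z0.023 rect 0.675 0.014 0.068x0.061 a59
square_holder 0.72 [253. 257.  16.  35.] top z0.098 rect 0.615 0.222 0.032x0.033 a89
square_holder 0.51 [232. 176.  16.  15.] top z0.024 rect 0.396 -0.249 0.093x0.079 a62
oblong_holder 0.76 [187. 198.  29.  20.] top z0.024 rect 0.622 -0.224 0.074x0.105 a59
oblong_holder 0.71 [196. 147.  12.  10.] top z0.024 rect 0.393 -0.544 0.081x0.056 a60
oblong_holder 0.68 [247. 152.  23.  13.] top z0.024 rect 0.213 -0.388 0.080x0.107 a47
oblong_holder 0.67 [220. 161.  27.  10.] top z0.024 rect 0.371 -0.397 0.077x0.106 a48
beaker 0.84 [243. 198.  16.  26.] top z0.076 rect 0.462 -0.070 0.062x0.056 a82
```

View pics/top0.png

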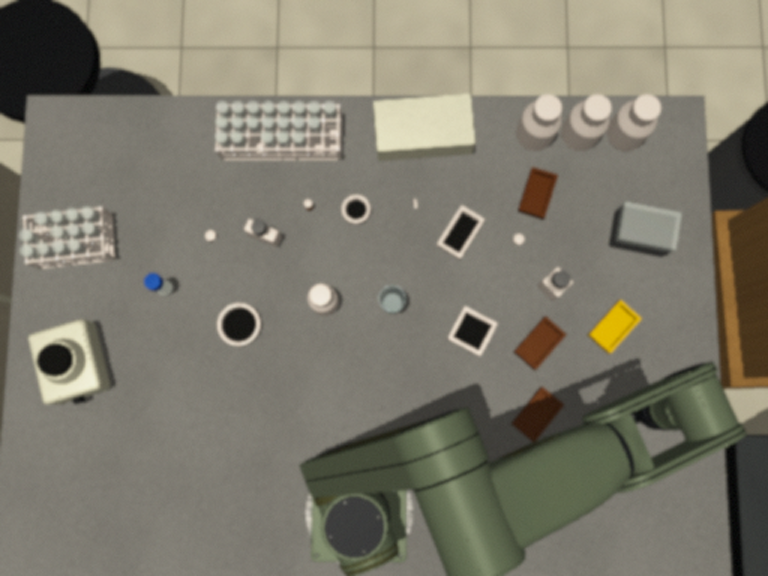

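```bash
python3 - <<'E'
from h import *
c=cams.camera('top'); save('topcrop.png',c['color'][120:290,270:440],3.5)
# depth-derived footprints
P=cloud(c,np.ones((384,512),bool))
m=(P[:,2]>.012)&(P[:,0]>.15)
for (x,y) in [(.459,.082),(.49,.443),(.5,-.427),(.613,.222)]:
    d=np.hypot(P[:,0]-x,P[:,1]-y)
    for lo,hi in((.03,.062),(.03,.075),(.09,.12)):
        q=P[(d<.06)&(P[:,2]>lo)&(P[:,2]<hi)]
        if len(q)>4:print(x,y,lo,len(q),np.round(cv2.minAreaRect(q[:,:2].astype(np.float32))[0],3),np.round(cv2.minAreaRect(q[:,:2].astype(np.float32))[1:2],3),cv2.minAreaRect(q[:,:2].astype(np.float32))[2])
E
```

```text
0.459 0.082 0.03 29 [0.444 0.069] [[0.022 0.06 ]] 37.70656967163086
0.459 0.082 0.03 114 [0.46  0.081] [[0.063 0.062]] 7.491429805755615
0.459 0.082 0.09 177 [0.46  0.082] [[0.045 0.045]] 45.73560333251953
0.49 0.443 0.03 30 [0.487 0.436] [[0.015 0.03 ]] 66.69535827636719
0.49 0.443 0.03 37 [0.487 0.436] [[0.015 0.03 ]] 66.69535827636719
0.49 0.443 0.09 109 [0.491 0.444] [[0.035 0.036]] 35.56175231933594
0.5 -0.427 0.03 47 [ 0.499 -0.431] [[0.05  0.054]] 43.559261322021484
0.5 -0.427 0.03 147 [ 0.499 -0.431] [[0.05  0.054]] 43.429447174072266
0.5 -0.427 0.09 115 [ 0.498 -0.431] [[0.035 0.036]] 39.62831497192383
0.613 0.222 0.03 124 [0.612 0.22 ] [[0.076 0.031]] 68.17448425292969
0.613 0.222 0.03 147 [0.612 0.22 ] [[0.076 0.031]] 68.17448425292969
0.613 0.222 0.09 76 [0.612 0.22 ] [[0.031 0.031]] 34.6367301940918
```

View pics/topcrop.png

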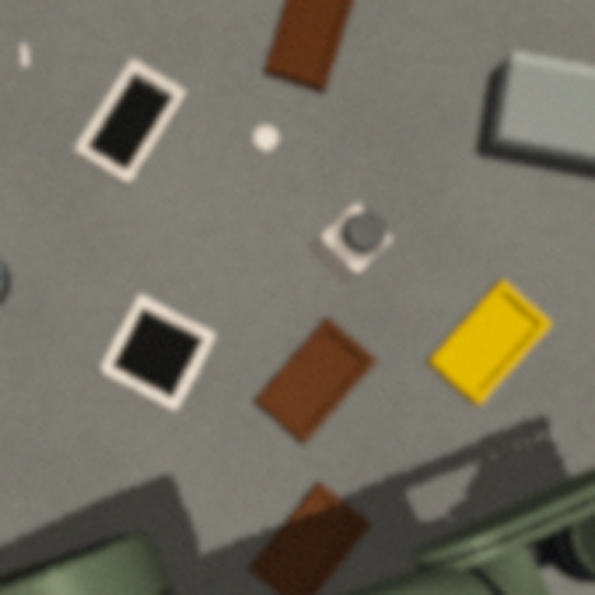

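```bash
cat >> h.py <<'E'
def go(x,y,z,yaw=None):
    s=state(); w,a,b,c=s['eef_rot']; p=s['tool_pos']
    R=cv2.Rodrigues(np.zeros(3))[0]
    from scipy.spatial.transform import Rotation as Ro
    R=Ro.from_quat([a,b,c,w]).as_matrix(); th=np.degrees(np.arctan2(R[1,0],R[0,0]))
    d=R.T@(np.array([x,y,z])-p)
    print('t %.1f at'%s['t'],np.round(p,3),'yaw %.1f'%th,'need mm',np.round(d*1000,1),'turn %.1f'%(0 if yaw is None else -(yaw-th)),'F',np.round(s['force'],1),'gap %.3f'%s['finger_gap'])
E
python3 - <<'E'
from h import *
c=cams.camera('wrist'); s=state()
T=np.eye(4)
from scipy.spatial.transform import Rotation as Ro
w,a,b,d=s['eef_rot'];T[:3,:3]=Ro.from_quat([a,b,d,w]).as_matrix();T[:3,3]=s['tool_pos']
print(np.round(np.linalg.inv(T)@c['pose'],3),c['fx'],c['fy'])
go(.5,-.429,.25)
E
```

```text
[[ 0.002 -0.953 -0.302  0.077]
 [ 1.     0.001  0.001  0.001]
 [-0.    -0.302  0.953 -0.143]
 [ 0.     0.     0.     1.   ]] 333.763513969593 333.763513969593
t 1.1 at [ 0.227 -0.528  0.231] yaw 23.3 need mm [290.   16.5 -18.7] turn 0.0 F [-0.3  0.   1.3] gap 0.085
```

The crop shows the only white oblong holder with a dark floor at crop (130,120), which is full-picture (307,154), world about (0.621,-0.224). The brown ones at (310,40), (315,380), (310,540) and the yellow one at (490,340) are look-alikes. The square bottle is at crop (358,240) and the square holder at (158,350).

Request:
{"method": "send_rows", "body": {
  "motion": [
    [0.03,0.002,-0.002,0],
    [0.03,0.002,-0.002,0],
    [0.03,0.002,-0.002,0],
    [0.03,0.002,-0.002,0],
    [0.03,0.002,-0.002,0],
    [0.03,0.002,-0.003,0],
    [0.03,0.002,-0.003,0],
    [0.02,0.002,-0.003,0]
  ],
  "grip": 0
}}

```text
t: 1.9
tool_pos: [0.4464, -0.4514, 0.2504]
eef_rot: [-0.0, 0.979, 0.202, 0.0]
force: [-0.4, -0.8, -0.5]
finger_gap: 0.085
```

```bash
cat >> h.py <<'E'
def cyl(c,xy,lo,hi,rad=.06):
    "points near xy between heights; circle/rect fit"
    P=cloud(c,np.ones(c['depth'].shape,bool)); d=np.hypot(P[:,0]-xy[0],P[:,1]-xy[1])
    q=P[(d<rad)&(P[:,2]>lo)&(P[:,2]<hi)]
    if len(q)<10: print('few',lo,hi);return
    f=q[:,:2].astype(np.float32); r=cv2.minAreaRect(f); e=cv2.minEnclosingCircle(f)
    print('z %.3f-%.3f n%d rect'%(lo,hi,len(q)),np.round(r[0],3),np.round(r[1],3),'ang %.0f'%r[2],'circ',np.round(e[0],3),'%.3f'%(2*e[1]),'z95 %.4f'%np.percentile(q[:,2],95))
E
python3 - <<'E'
from h import *
c=cams.camera('wrist'); save('w1.png',c['color'],1.2)
cyl(c,(.5,-.43),.03,.07); cyl(c,(.5,-.43),.085,.125)
cyl(c,(.396,-.25),.012,.03,.075); cyl(c,(.622,-.224),.012,.03,.075)
for t in('square_bottle','square_holder','oblong_holder'):
    for o in finder.silhouettes(t,'wrist')[:2]:print(t,o['confidence'],np.round(o['bbox']))
go(.5,-.429,.25)
E
```

```text
z 0.030-0.070 n1028 rect [ 0.499 -0.432] [0.05 0.05] ang 43 circ [ 0.499 -0.432] 0.067 z95 0.0694
z 0.085-0.125 n1481 rect [ 0.499 -0.431] [0.036 0.036] ang 14 circ [ 0.499 -0.432] 0.037 z95 0.1076
z 0.012-0.030 n2681 rect [ 0.395 -0.25 ] [0.083 0.084] ang 62 circ [ 0.394 -0.25 ] 0.117 z95 0.0216
few 0.012 0.03
square_bottle 0.63 [260. 110.  68.  66.]
square_holder 0.6 [ 73. 125. 112. 101.]
oblong_holder 0.94 [327. 222.  96.  78.]
oblong_holder 0.84 [191. 197. 106.  83.]
t 2.1 at [ 0.444 -0.452  0.25 ] yaw 23.3 need mm [60.4  0.6  0.1] turn 0.0 F [ 0.1 -0.3 -0.2] gap 0.085
```

View pics/w1.png

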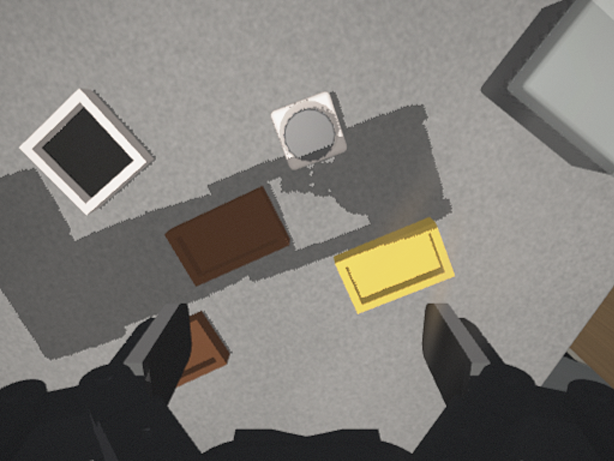

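The square bottle is at (309,132) in this picture and the square holder at (88,152). The wrist and top cameras agree within 2 mm, so I'm grasping the cap.

Request:
{"method": "send_rows", "body": {
  "motion": [
    [0.03,0.002,0,0],
    [0.028,0.002,0.01,0],
    [0,0,0.03,0],
    [0,0,0.03,0],
    [0,0,0.03,0],
    [0,0,0.03,0],
    [0,0,0.03,0],
    [0,0,0.018,0]
  ]
}}

```text
t: 2.9
tool_pos: [0.4968, -0.433, 0.0698]
eef_rot: [-0.001, 0.98, 0.201, -0.002]
force: [-0.6, -0.1, -0.7]
finger_gap: 0.0853
```

Request:
{"method": "send_rows", "body": {
  "motion": [
    [0,0,0,0],
    [0,0,0,0],
    [0,0,0,0],
    [0,0,0,0],
    [0,0,0,0],
    [0,0,0,0],
    [0,0,0,0],
    [0,0,0,0]
  ],
  "grip": 255
}}

```text
t: 3.7
tool_pos: [0.4998, -0.4333, 0.0745]
eef_rot: [0.001, 0.979, 0.202, 0.001]
force: [-2.3, 2.6, 6.9]
finger_gap: 0.0346
```

Request:
{"method": "send_rows", "body": {
  "motion": [
    [0,0,-0.01,0],
    [0,0,-0.02,0],
    [0,0,-0.02,0],
    [0,0,-0.01,0],
    [0,0,0,0],
    [0,0,0,0],
    [0,0,0,0],
    [0,0,0,0]
  ]
}}

```text
t: 4.5
tool_pos: [0.4991, -0.4326, 0.1312]
eef_rot: [-0.001, 0.979, 0.202, -0.001]
force: [-0.3, -0.6, -1.9]
finger_gap: 0.0344
```

```bash
python3 - <<'E'
from h import *
c=cams.camera('wrist'); save('w2.png',c['color'])
go(.395,-.25,.132,42.5)
E
```

```text
t 4.5 at [ 0.499 -0.433  0.131] yaw 23.3 need mm [ -23.6 -209.    -0.3] turn -19.2 F [-0.2  0.8 -1.4] gap 0.035
```

View pics/w2.png

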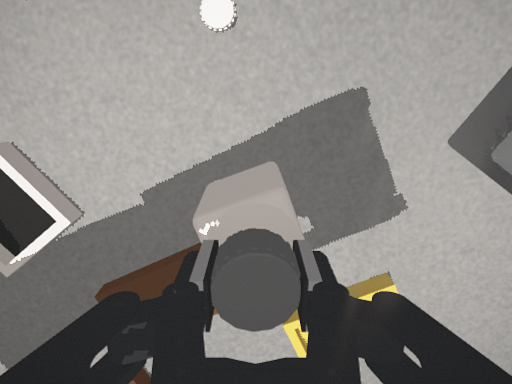

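Request:
{"method": "send_rows", "body": {
  "motion": [
    [-0.003,-0.015,0,0],
    [-0.003,-0.03,0,0],
    [-0.003,-0.03,0,0],
    [-0.003,-0.03,0,0],
    [-0.003,-0.03,0,0],
    [-0.003,-0.03,0,0],
    [-0.003,-0.03,0,0],
    [-0.003,-0.014,0,0]
  ]
}}

```text
t: 5.35
tool_pos: [0.3933, -0.2484, 0.132]
eef_rot: [-0.001, 0.979, 0.202, -0.001]
force: [-0.7, 0.8, -1.1]
finger_gap: 0.0346
```

Request:
{"method": "send_rows", "body": {
  "motion": [
    [0,0,0,-4],
    [0,0,0,-5],
    [0,0,0,-5],
    [0,0,0,-5],
    [0,0,0,0],
    [0,0,0,0],
    [0,0,0,0],
    [0,0,0,0]
  ]
}}

```text
t: 6.15
tool_pos: [0.395, -0.2506, 0.1323]
eef_rot: [0.0, 0.933, 0.36, 0.0]
force: [0.2, -0.2, -2.0]
finger_gap: 0.0351
```

```bash
python3 - <<'E'
from h import *
c=cams.camera('wrist'); save('w3.png',c['color'])
cyl(c,(.395,-.25),.012,.03,.075)
go(.395,-.25,.081,42.5)
E
```

```text
z 0.012-0.030 n2654 rect [ 0.395 -0.25 ] [0.082 0.082] ang 62 circ [ 0.396 -0.25 ] 0.115 z95 0.0216
t 6.2 at [ 0.395 -0.251  0.132] yaw 42.2 need mm [ 0.4 -0.4 51.3] turn -0.3 F [ 0.2 -0.2 -1. ] gap 0.034
```

View pics/w3.png

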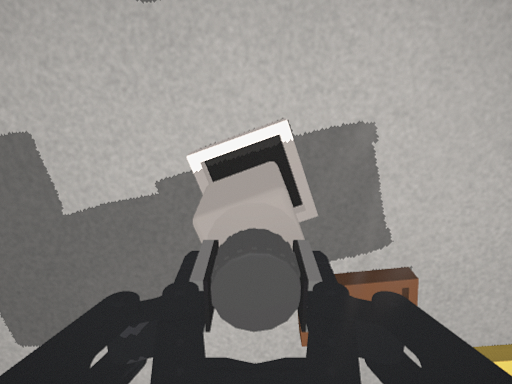

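The bottle (240,200) is square with the holder (250,180) and hangs above its centre. I'm lowering it.

Request:
{"method": "send_rows", "body": {
  "motion": [
    [0,0,0.01,0],
    [0,0,0.012,0],
    [0,0,0.012,0],
    [0,0,0.008,0],
    [0,0,0.004,0],
    [0,0,0.002,0],
    [0,0,0,0],
    [0,0,0,0]
  ]
}}

```text
t: 7.0
tool_pos: [0.3952, -0.2506, 0.0847]
eef_rot: [0.0, 0.933, 0.36, 0.0]
force: [-1.0, 0.6, -1.4]
finger_gap: 0.0347
```

Request:
{"method": "send_rows", "body": {
  "motion": [
    [0,0,0.001,0],
    [0,0,0.001,0],
    [0,0,0.001,0],
    [0,0,0,0],
    [0,0,0,0],
    [0,0,0,0],
    [0,0,0,0],
    [0,0,0,0]
  ]
}}

```text
t: 7.8
tool_pos: [0.395, -0.2505, 0.0814]
eef_rot: [0.0, 0.933, 0.36, 0.0]
force: [1.0, 0.1, -1.7]
finger_gap: 0.0346
```

Request:
{"method": "send_rows", "body": {
  "motion": [
    [0,0,0.001,0],
    [0,0,0,0],
    [0,0,0.001,0],
    [0,0,0,0],
    [0,0,0.001,0],
    [0,0,0,0],
    [0,0,0,0],
    [0,0,0,0]
  ]
}}

```text
t: 8.6
tool_pos: [0.3951, -0.2505, 0.0803]
eef_rot: [0.0, 0.933, 0.36, 0.0]
force: [-3.7, 2.9, 16.5]
finger_gap: 0.0344
```

Request:
{"method": "send_rows", "body": {
  "motion": [
    [0,0,0,0],
    [0,0,0,0],
    [0,0,0,0],
    [0,0,0,0],
    [0,0,0,0],
    [0,0,0,0],
    [0,0,0,0],
    [0,0,0,0]
  ],
  "grip": 0
}}

```text
t: 9.4
tool_pos: [0.395, -0.2505, 0.0783]
eef_rot: [0.0, 0.933, 0.36, -0.0]
force: [1.0, -1.7, 0.1]
finger_gap: 0.0855
```

Request:
{"method": "send_rows", "body": {
  "motion": [
    [0,0,-0.01,0],
    [0,0,-0.02,0],
    [0,0,-0.03,0],
    [0,0,-0.03,0],
    [0,0,-0.03,0],
    [0,0,-0.03,0],
    [0,0,-0.02,0],
    [0,0,0,0]
  ]
}}

```text
t: 10.2
tool_pos: [0.3963, -0.2514, 0.2519]
eef_rot: [0.003, 0.933, 0.36, 0.002]
force: [0.9, 0.2, 0.8]
finger_gap: 0.0855
```

Request:
{"method": "send_rows", "body": {
  "motion": [
    [0.028,-0.026,0,0],
    [0.028,-0.026,0,0],
    [0.028,-0.026,0,0],
    [0.028,-0.026,0,0],
    [0.028,-0.026,0,0],
    [0.028,-0.026,0,0],
    [0.028,-0.026,0,0],
    [0.024,-0.024,0,0]
  ]
}}

```text
t: 11.0
tool_pos: [0.4185, 0.0516, 0.2475]
eef_rot: [-0.0, 0.933, 0.361, -0.001]
force: [0.9, -0.8, -0.9]
finger_gap: 0.0853
```

```bash
python3 - <<'E'
from h import *
c=cams.camera('wrist'); save('w4.png',c['color'])
cyl(c,(.46,.082),.03,.075); cyl(c,(.46,.082),.09,.125)
cyl(c,(.408,.271),.012,.03,.075)
cyl(c,(.613,.222),.03,.07);cyl(c,(.613,.222),.08,.115)
t=cams.camera('top');cyl(t,(.395,-.25),.04,.09); cyl(t,(.395,-.25),.09,.13)
go(.46,.082,.24)
E
```

```text
z 0.030-0.075 n892 rect [0.461 0.082] [0.062 0.062] ang 10 circ [0.461 0.082] 0.063 z95 0.0745
z 0.090-0.125 n2482 rect [0.461 0.082] [0.046 0.046] ang 85 circ [0.461 0.082] 0.047 z95 0.1117
z 0.012-0.030 n1849 rect [0.397 0.262] [0.066 0.096] ang 42 circ [0.408 0.271] 0.097 z95 0.0215
few 0.03 0.07
few 0.08 0.115
z 0.040-0.090 n142 rect [ 0.394 -0.248] [0.049 0.051] ang 63 circ [ 0.392 -0.248] 0.065 z95 0.0820
z 0.090-0.130 n110 rect [ 0.393 -0.248] [0.033 0.035] ang 44 circ [ 0.393 -0.248] 0.037 z95 0.1179
t 11.1 at [0.419 0.053 0.247] yaw 42.5 need mm [50.1  6.5  7.4] turn 0.0 F [ 0.2 -0.6 -0. ] gap 0.085
```

View pics/w4.png

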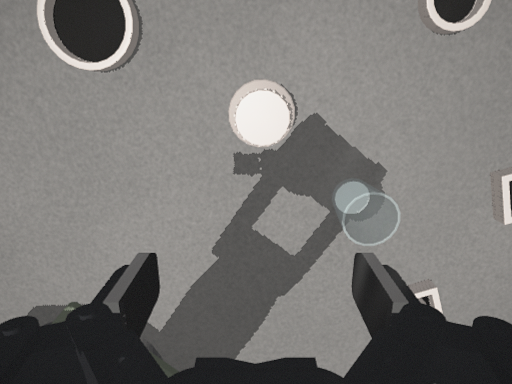

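Round bottle cap at (262,117), beaker at (365,212), large holder at (88,20). I'm grasping the round bottle's cap, well clear of the beaker.

Request:
{"method": "send_rows", "body": {
  "motion": [
    [0.025,0.003,0,0],
    [0.025,0.004,0.01,0],
    [0,0,0.03,0],
    [0,0,0.03,0],
    [0,0,0.03,0],
    [0,0,0.03,0],
    [0,0,0.025,0],
    [0,0,0.013,0]
  ]
}}

```text
t: 11.9
tool_pos: [0.4589, 0.0771, 0.0776]
eef_rot: [-0.0, 0.933, 0.36, -0.003]
force: [-0.1, 1.1, -0.7]
finger_gap: 0.0853
```

Request:
{"method": "send_rows", "body": {
  "motion": [
    [0,0,0,0],
    [0,0,0,0],
    [0,0,0,0],
    [0,0,0,0],
    [0,0,0,0],
    [0,0,0,0],
    [0,0,0,0],
    [0,0,0,0]
  ],
  "grip": 255
}}

```text
t: 12.7
tool_pos: [0.4615, 0.0785, 0.0812]
eef_rot: [0.0, 0.933, 0.361, 0.001]
force: [-1.1, 0.5, 5.6]
finger_gap: 0.0441
```

Request:
{"method": "send_rows", "body": {
  "motion": [
    [0,0,-0.01,0],
    [0,0,-0.02,0],
    [0,0,-0.02,0],
    [0,0,-0.01,0],
    [0,0,0,0],
    [0,0,0,0],
    [0,0,0,0],
    [0,0,0,0]
  ]
}}

```text
t: 13.5
tool_pos: [0.4604, 0.0783, 0.1394]
eef_rot: [-0.0, 0.933, 0.36, -0.001]
force: [0.2, -0.1, -1.4]
finger_gap: 0.0448
```

```bash
python3 - <<'E'
from h import *
c=cams.camera('wrist'); save('w5.png',c['color'])
cyl(c,(.408,.271),.012,.03,.075)
go(.408,.271,.138)
E
```

```text
z 0.012-0.030 n2881 rect [0.416 0.257] [0.095 0.062] ang 29 circ [0.409 0.271] 0.095 z95 0.0214
t 13.6 at [0.461 0.078 0.14 ] yaw 42.3 need mm [  90.7 -178.     1.5] turn 0.0 F [ 0.5 -0.1 -1.7] gap 0.044
```

View pics/w5.png

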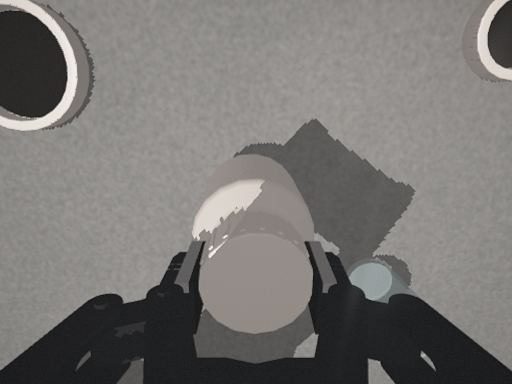

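The round bottle is held upright (250,240) and the target holder's ring is at (20,70).

Request:
{"method": "send_rows", "body": {
  "motion": [
    [0.006,-0.012,0,0],
    [0.013,-0.026,0,0],
    [0.013,-0.026,0,0],
    [0.013,-0.026,0,0],
    [0.013,-0.026,0,0],
    [0.013,-0.026,0,0],
    [0.011,-0.024,0,0],
    [0.006,-0.012,0,0]
  ]
}}

```text
t: 14.35
tool_pos: [0.4053, 0.2715, 0.1401]
eef_rot: [-0.0, 0.932, 0.361, -0.0]
force: [-0.2, -0.3, -2.4]
finger_gap: 0.0447
```

Request:
{"method": "send_rows", "body": {
  "motion": [
    [0,0,0,0],
    [0,0,0,0],
    [0,0,0.01,0],
    [0,0,0.01,0],
    [0,0,0.005,0],
    [0,0,0,0],
    [0,0,0,0],
    [0,0,0,0]
  ]
}}

```text
t: 15.15
tool_pos: [0.4068, 0.2693, 0.1155]
eef_rot: [-0.0, 0.933, 0.36, 0.0]
force: [1.0, 0.2, -2.7]
finger_gap: 0.0446
```

```bash
python3 - <<'E'
from h import *
c=cams.camera('wrist'); save('w6.png',c['color'])
cyl(c,(.409,.271),.009,.03,.055)
go(.407,.269,.088)
E
```

```text
z 0.009-0.030 n2609 rect [0.419 0.282] [0.066 0.095] ang 41 circ [0.408 0.272] 0.096 z95 0.0215
t 15.2 at [0.407 0.269 0.116] yaw 42.2 need mm [-0.1  0.5 27.6] turn 0.0 F [ 0.4 -0.3 -2.8] gap 0.044
```

View pics/w6.png

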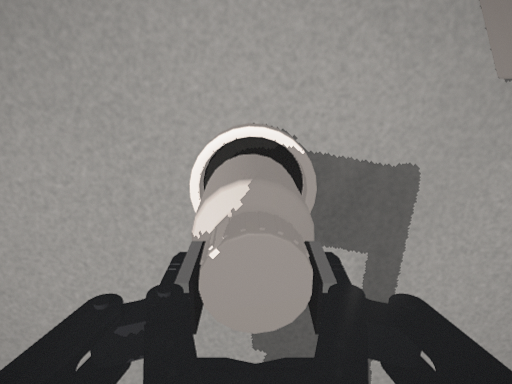

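The bottle (250,220) is centred on the ring (253,180). I'm lowering it.

Request:
{"method": "send_rows", "body": {
  "motion": [
    [0,0,0.008,0],
    [0,0,0.008,0],
    [0,0,0.004,0],
    [0,0,0.002,0],
    [0,0,0.002,0],
    [0,0,0,0],
    [0,0,0,0],
    [0,0,0,0]
  ]
}}

```text
t: 16.0
tool_pos: [0.4066, 0.2694, 0.0915]
eef_rot: [-0.0, 0.933, 0.36, 0.0]
force: [-0.7, 0.1, -2.4]
finger_gap: 0.0444
```

Request:
{"method": "send_rows", "body": {
  "motion": [
    [0,0,0.001,0],
    [0,0,0.001,0],
    [0,0,0.001,0],
    [0,0,0.001,0],
    [0,0,0,0],
    [0,0,0,0],
    [0,0,0,0],
    [0,0,0,0]
  ]
}}

```text
t: 16.8
tool_pos: [0.4065, 0.2694, 0.0874]
eef_rot: [-0.0, 0.933, 0.36, 0.0]
force: [-0.8, 0.3, -0.2]
finger_gap: 0.0444
```

Request:
{"method": "send_rows", "body": {
  "motion": [
    [0,0,0.001,0],
    [0,0,0,0],
    [0,0,0.001,0],
    [0,0,0,0],
    [0,0,0,0],
    [0,0,0,0],
    [0,0,0,0],
    [0,0,0,0]
  ]
}}

```text
t: 17.6
tool_pos: [0.4071, 0.27, 0.0872]
eef_rot: [-0.0, 0.933, 0.36, 0.001]
force: [-3.1, -0.6, 12.1]
finger_gap: 0.0444
```

Request:
{"method": "send_rows", "body": {
  "motion": [
    [0,0,0,0],
    [0,0,0,0],
    [0,0,0,0],
    [0,0,0,0],
    [0,0,0,0],
    [0,0,0,0],
    [0,0,0,0],
    [0,0,0,0]
  ],
  "grip": 0
}}

```text
t: 18.4
tool_pos: [0.4065, 0.2693, 0.0852]
eef_rot: [0.0, 0.933, 0.36, -0.0]
force: [0.2, -0.5, -0.0]
finger_gap: 0.0856
```

Request:
{"method": "send_rows", "body": {
  "motion": [
    [0,0,-0.01,0],
    [0,0,-0.02,0],
    [0,0,-0.03,0],
    [0,0,-0.03,0],
    [0,0,-0.03,0],
    [0,0,-0.03,0],
    [0,0,0,0],
    [0,0,0,0]
  ]
}}

```text
t: 19.2
tool_pos: [0.4065, 0.2694, 0.2363]
eef_rot: [-0.0, 0.933, 0.36, 0.001]
force: [-0.8, -0.3, 0.1]
finger_gap: 0.0853
```

Request:
{"method": "send_rows", "body": {
  "motion": [
    [0.015,-0.009,0,0],
    [0.015,-0.009,0,0],
    [0.015,-0.009,0,0],
    [0.015,-0.009,0,0],
    [0.015,-0.009,0,0],
    [0.015,-0.009,0,0],
    [0.015,-0.007,0,0],
    [0.015,-0.007,0,0]
  ]
}}

```text
t: 20.0
tool_pos: [0.4496, 0.4024, 0.2337]
eef_rot: [0.0, 0.933, 0.361, -0.001]
force: [-0.3, 0.5, 0.2]
finger_gap: 0.0853
```

```bash
python3 - <<'E'
from h import *
c=cams.camera('wrist'); save('w7.png',c['color'])
cyl(c,(.49,.443),.08,.12,.05);cyl(c,(.49,.443),.002,.07,.05)
for o in finder.silhouettes('tube','wrist')[:2]:print(o['confidence'],np.round(o['bbox']))
t=cams.camera('top');cyl(t,(.408,.271),.04,.08); cyl(t,(.408,.271),.09,.13);cyl(t,(.395,-.25),.1,.13)
go(.49,.443,.24)
E
```

```text
z 0.080-0.120 n1596 rect [0.491 0.445] [0.036 0.037] ang 65 circ [0.491 0.445] 0.037 z95 0.1006
z 0.002-0.070 n171 rect [0.49  0.443] [0.096 0.095] ang 4 circ [0.49  0.443] 0.100 z95 0.0028
0.6 [251. 108.  40.  46.]
z 0.040-0.080 n108 rect [0.402 0.267] [0.051 0.063] ang 58 circ [0.406 0.272] 0.064 z95 0.0791
z 0.090-0.130 n186 rect [0.406 0.273] [0.044 0.044] ang 22 circ [0.406 0.273] 0.047 z95 0.1214
z 0.100-0.130 n108 rect [ 0.393 -0.248] [0.033 0.036] ang 45 circ [ 0.393 -0.249] 0.037 z95 0.1170
t 20.1 at [0.449 0.402 0.234] yaw 42.3 need mm [57.9 -3.2 -6.6] turn 0.0 F [-0.3 -0.2  0.1] gap 0.085
```

View pics/w7.png

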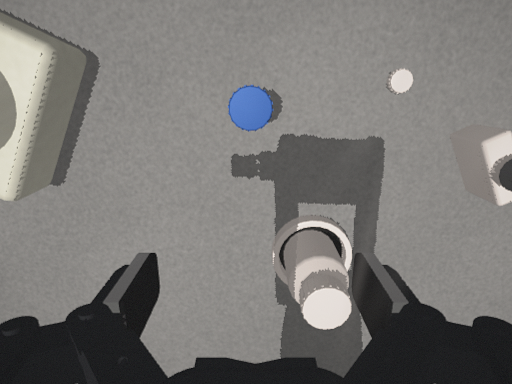

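Blue tube cap at (250,108). The round bottle stands in its ring at (315,260), and its top rose 6 mm as expected. Next I'm grasping the tube cap.

Request:
{"method": "send_rows", "body": {
  "motion": [
    [0.03,-0.002,0,0],
    [0.031,-0.002,0.01,0],
    [0,0,0.03,0],
    [0,0,0.03,0],
    [0,0,0.03,0],
    [0,0,0.03,0],
    [0,0,0.025,0],
    [0,0,0.012,0]
  ]
}}

```text
t: 20.95
tool_pos: [0.4904, 0.4428, 0.0652]
eef_rot: [0.001, 0.933, 0.36, -0.003]
force: [-0.7, -0.4, -0.4]
finger_gap: 0.0853
```

Request:
{"method": "send_rows", "body": {
  "motion": [
    [0,0,0,0],
    [0,0,0,0],
    [0,0,0,0],
    [0,0,0,0],
    [0,0,0,0],
    [0,0,0,0],
    [0,0,0,0],
    [0,0,0,0]
  ],
  "grip": 255
}}

```text
t: 21.75
tool_pos: [0.4927, 0.4451, 0.0702]
eef_rot: [-0.001, 0.933, 0.36, 0.002]
force: [-0.7, -0.1, 6.5]
finger_gap: 0.0349
```

Request:
{"method": "send_rows", "body": {
  "motion": [
    [0,0,-0.01,0],
    [0,0,-0.02,0],
    [0,0,-0.03,0],
    [0,0,-0.03,0],
    [0,0,-0.02,0],
    [0,0,-0.01,0],
    [0,0,0,0],
    [0,0,0,0]
  ]
}}

```text
t: 22.55
tool_pos: [0.4915, 0.4438, 0.1872]
eef_rot: [0.0, 0.933, 0.36, -0.001]
force: [-1.0, 0.0, -0.5]
finger_gap: 0.0348
```

```bash
python3 - <<'E'
from h import *
c=cams.camera('wrist'); save('w8.png',c['color'])
go(.673,.014,.19)
E
```

```text
t 22.6 at [0.491 0.444 0.187] yaw 42.2 need mm [-154.5  440.2   -2.8] turn 0.0 F [-0.4 -0.1 -1.4] gap 0.035
```

View pics/w8.png

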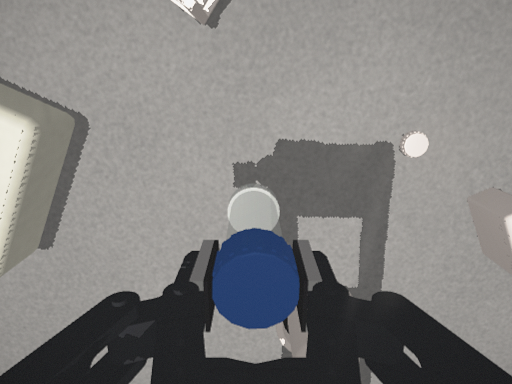

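The tube is held upright (255,240). I'm carrying it high over the oblong bottle to the small holder.

Request:
{"method": "send_rows", "body": {
  "motion": [
    [-0.005,0.015,0,0],
    [-0.01,0.028,0,0],
    [-0.01,0.029,0,0],
    [-0.01,0.029,0,0],
    [-0.01,0.029,0,0],
    [-0.01,0.029,0,0],
    [-0.01,0.029,0,0],
    [-0.01,0.029,0,0]
  ]
}}

```text
t: 23.4
tool_pos: [0.5825, 0.2307, 0.1872]
eef_rot: [0.0, 0.933, 0.36, -0.001]
force: [0.1, 0.7, -1.1]
finger_gap: 0.0343
```

Request:
{"method": "send_rows", "body": {
  "motion": [
    [-0.01,0.029,0,0],
    [-0.01,0.029,0,0],
    [-0.01,0.029,0,0],
    [-0.01,0.029,0,0],
    [-0.01,0.029,0,0],
    [-0.012,0.029,0,0],
    [-0.012,0.029,0,0],
    [-0.005,0.02,0,0]
  ]
}}

```text
t: 24.2
tool_pos: [0.6736, 0.0118, 0.1872]
eef_rot: [0.0, 0.933, 0.359, -0.001]
force: [-0.2, -0.3, -0.7]
finger_gap: 0.0346
```

```bash
python3 - <<'E'
from h import *
c=cams.camera('wrist')
cyl(c,(.673,.014),.012,.03,.05)
go(.673,.014,.13)
E
```

```text
z 0.012-0.030 n1305 rect [0.677 0.015] [0.057 0.064] ang 40 circ [0.674 0.013] 0.066 z95 0.0215
t 24.2 at [0.675 0.01  0.187] yaw 42.1 need mm [ 1.3 -4.9 57.2] turn 0.0 F [ 1.4 -2.3 -0.7] gap 0.034
```

Request:
{"method": "send_rows", "body": {
  "motion": [
    [0.001,-0.003,0.01,0],
    [0,0,0.02,0],
    [0,0,0.02,0],
    [0,0,0.02,0],
    [0,0,0.01,0],
    [0,0,0,0],
    [0,0,0,0],
    [0,0,0,0]
  ]
}}

```text
t: 25.05
tool_pos: [0.6733, 0.0183, 0.1095]
eef_rot: [0.0, 0.933, 0.361, 0.001]
force: [0.3, 0.4, -0.5]
finger_gap: 0.0348
```

```bash
python3 - <<'E'
from h import *
c=cams.camera('wrist'); save('w9.png',c['color'])
cyl(c,(.673,.014),.012,.03,.05)
go(.674,.013,.076)
E
```

```text
z 0.012-0.030 n2088 rect [0.678 0.015] [0.057 0.065] ang 32 circ [0.674 0.013] 0.066 z95 0.0214
t 25.1 at [0.673 0.018 0.11 ] yaw 42.3 need mm [-3.   4.3 33.6] turn 0.0 F [-0.5 -0.4 -0.4] gap 0.035
```

View pics/w9.png

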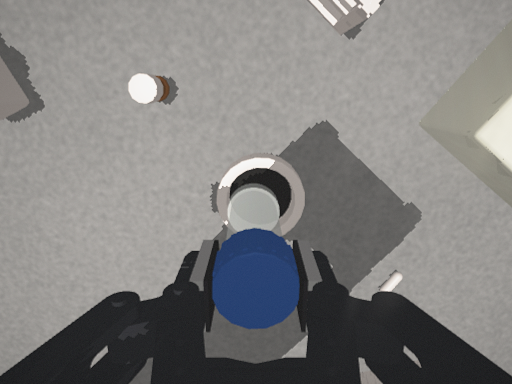

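The tube's foot (253,208) sits a little left of the ring's centre (261,197). I'm shifting 3–4 mm and lowering.

Request:
{"method": "send_rows", "body": {
  "motion": [
    [-0.002,0.004,0,0],
    [0,0,0.01,0],
    [0,0,0.01,0],
    [0,0,0.006,0],
    [0,0,0.003,0],
    [0,0,0.001,0],
    [0,0,0,0],
    [0,0,0,0]
  ]
}}

```text
t: 25.9
tool_pos: [0.6741, 0.0137, 0.0786]
eef_rot: [0.0, 0.933, 0.36, 0.0]
force: [0.1, 0.1, -0.7]
finger_gap: 0.0343
```

Request:
{"method": "send_rows", "body": {
  "motion": [
    [0,0,0.001,0],
    [0,0,0.001,0],
    [0,0,0.001,0],
    [0,0,0.001,0],
    [0,0,0,0],
    [0,0,0,0],
    [0,0,0,0],
    [0,0,0,0]
  ]
}}

```text
t: 26.7
tool_pos: [0.6742, 0.0139, 0.0762]
eef_rot: [0.0, 0.933, 0.36, 0.001]
force: [-2.2, 0.1, 7.2]
finger_gap: 0.0343
```

Request:
{"method": "send_rows", "body": {
  "motion": [
    [0,0,0,0],
    [0,0,0,0],
    [0,0,0,0],
    [0,0,0,0],
    [0,0,0,0],
    [0,0,0,0],
    [0,0,0,0],
    [0,0,0,0]
  ],
  "grip": 0
}}

```text
t: 27.5
tool_pos: [0.6738, 0.0137, 0.0743]
eef_rot: [0.0, 0.933, 0.36, -0.0]
force: [0.3, 0.5, 0.1]
finger_gap: 0.0854
```

Request:
{"method": "send_rows", "body": {
  "motion": [
    [0,0,-0.01,0],
    [0,0,-0.02,0],
    [0,0,-0.03,0],
    [0,0,-0.03,0],
    [0,0,-0.03,0],
    [0,0,-0.03,0],
    [0,0,-0.01,0],
    [0,0,0,0]
  ]
}}

```text
t: 28.3
tool_pos: [0.6745, 0.0137, 0.2364]
eef_rot: [0.001, 0.933, 0.36, 0.002]
force: [-0.5, -0.0, -0.1]
finger_gap: 0.0849
```

Request:
{"method": "send_rows", "body": {
  "motion": [
    [0.004,-0.026,0,0],
    [0.004,-0.026,0,0],
    [0.004,-0.026,0,0],
    [0.004,-0.026,0,0],
    [0.004,-0.026,0,0],
    [0.004,-0.026,0,0],
    [0.004,-0.024,0,0],
    [0.004,-0.014,0,0]
  ]
}}

```text
t: 29.1
tool_pos: [0.5651, 0.1798, 0.2324]
eef_rot: [-0.0, 0.933, 0.361, -0.002]
force: [0.6, -0.5, 0.0]
finger_gap: 0.0852
```

```bash
python3 - <<'E'
from h import *
c=cams.camera('wrist'); save('w10.png',c['color'])
cyl(c,(.612,.22),.03,.066,.05);cyl(c,(.612,.22),.08,.12,.04)
t=cams.camera('top');cyl(t,(.674,.014),.09,.13,.03)
go(.612,.22,.064)
E
```

```text
z 0.030-0.066 n1519 rect [0.614 0.221] [0.074 0.03 ] ang 68 circ [0.614 0.221] 0.077 z95 0.0616
z 0.080-0.120 n1266 rect [0.614 0.221] [0.033 0.032] ang 77 circ [0.614 0.221] 0.033 z95 0.0976
z 0.090-0.130 n105 rect [0.671 0.014] [0.034 0.033] ang 1 circ [0.67  0.014] 0.037 z95 0.1102
t 29.2 at [0.566 0.18  0.233] yaw 42.4 need mm [ 61.4   1.7 168.9] turn 0.0 F [ 0.9  0.1 -0.4] gap 0.085
```

View pics/w10.png

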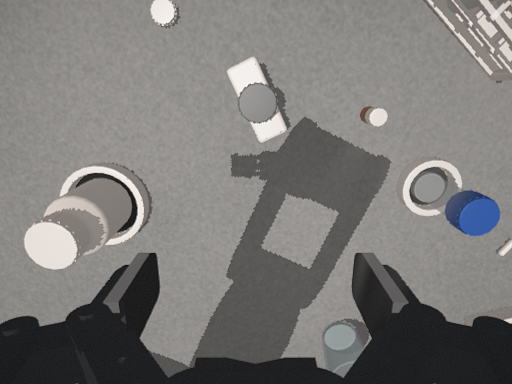

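The oblong bottle is at (257,100). The tube (430,185) and the round bottle (100,205) both stand in their rings. I'm grasping the oblong bottle's cap.

Request:
{"method": "send_rows", "body": {
  "motion": [
    [0.032,0.001,0,0],
    [0.031,0.001,0.01,0],
    [0,0,0.03,0],
    [0,0,0.03,0],
    [0,0,0.03,0],
    [0,0,0.03,0],
    [0,0,0.025,0],
    [0,0,0.013,0]
  ]
}}

```text
t: 30.0
tool_pos: [0.6141, 0.218, 0.0629]
eef_rot: [0.0, 0.933, 0.36, -0.003]
force: [0.4, -0.6, -0.4]
finger_gap: 0.0857
```

Request:
{"method": "send_rows", "body": {
  "motion": [
    [0,0,0,0],
    [0,0,0,0],
    [0,0,0,0],
    [0,0,0,0],
    [0,0,0,0],
    [0,0,0,0],
    [0,0,0,0],
    [0,0,0,0]
  ],
  "grip": 255
}}

```text
t: 30.8
tool_pos: [0.6158, 0.2201, 0.0681]
eef_rot: [0.0, 0.933, 0.36, 0.001]
force: [-0.9, 0.8, 5.8]
finger_gap: 0.0303
```

Request:
{"method": "send_rows", "body": {
  "motion": [
    [0,0,-0.01,0],
    [0,0,-0.02,0],
    [0,0,-0.03,0],
    [0,0,-0.03,0],
    [0,0,-0.02,0],
    [0,0,-0.01,0],
    [0,0,-0.01,0],
    [0,0,0,0]
  ]
}}

```text
t: 31.6
tool_pos: [0.6153, 0.2197, 0.1971]
eef_rot: [0.0, 0.933, 0.36, 0.001]
force: [-0.1, -0.7, -2.1]
finger_gap: 0.0304
```

```bash
python3 - <<'E'
from h import *
c=cams.camera('wrist'); save('w11.png',c['color'])
go(.621,-.224,.192)
E
```

```text
t 31.6 at [0.615 0.22  0.196] yaw 42.3 need mm [-293.7  332.4    4.1] turn 0.0 F [-0.4 -1.1 -2.5] gap 0.030
```

View pics/w11.png

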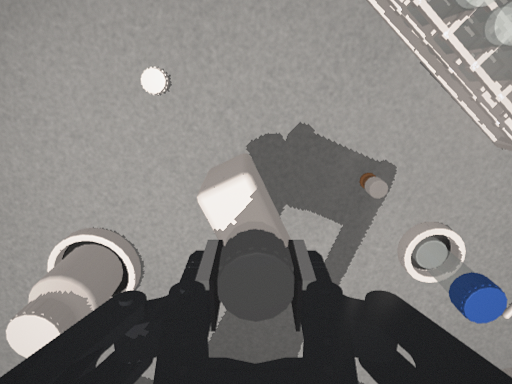

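Request:
{"method": "send_rows", "body": {
  "motion": [
    [-0.01,0.011,0,0],
    [-0.019,0.0215,0,0],
    [-0.019,0.0215,0,0],
    [-0.019,0.0215,0,0],
    [-0.019,0.0215,0,0],
    [-0.019,0.0215,0,0],
    [-0.019,0.0215,0,0],
    [-0.019,0.0215,0,0]
  ]
}}

```text
t: 32.45
tool_pos: [0.6167, 0.0017, 0.195]
eef_rot: [-0.0, 0.933, 0.36, -0.001]
force: [-0.0, -0.2, -1.1]
finger_gap: 0.0306
```

Request:
{"method": "send_rows", "body": {
  "motion": [
    [-0.019,0.0215,0,0],
    [-0.019,0.0215,0,0],
    [-0.019,0.0215,0,0],
    [-0.019,0.0215,0,0],
    [-0.019,0.0215,0,0],
    [-0.019,0.0215,0,0],
    [-0.019,0.0215,0,0],
    [-0.018,0.02,0,0]
  ]
}}

```text
t: 33.25
tool_pos: [0.6192, -0.2259, 0.1949]
eef_rot: [-0.001, 0.933, 0.36, -0.001]
force: [-0.2, 0.7, -1.5]
finger_gap: 0.0304
```

Request:
{"method": "send_rows", "body": {
  "motion": [
    [0,0,0,-4],
    [0,0,0,-7],
    [0,0,0,-7],
    [0,0,0,-7],
    [0,0,0,-7],
    [0,0,0,-7],
    [0,0,0,-7],
    [0,0,0,-7]
  ]
}}

```text
t: 34.05
tool_pos: [0.6193, -0.2246, 0.1948]
eef_rot: [-0.001, 0.672, 0.74, -0.001]
force: [-0.0, -0.4, -2.2]
finger_gap: 0.0303
```

Request:
{"method": "send_rows", "body": {
  "motion": [
    [0,0,0,-7],
    [0,0,0,-7],
    [0,0,0,-7],
    [0,0,0,-7],
    [0,0,0.015,0],
    [0,0,0.02,0],
    [0,0,0.015,0],
    [0,0,0,0]
  ]
}}

```text
t: 34.85
tool_pos: [0.6179, -0.2239, 0.1426]
eef_rot: [-0.004, 0.475, 0.88, -0.001]
force: [-0.8, 0.1, -1.0]
finger_gap: 0.0302
```

```bash
python3 - <<'E'
from h import *
cams.camera('wrist');c=cams.camera('wrist'); save('w12.png',c['color'])
cyl(c,(.621,-.224),.012,.03,.065)
P=cloud(c,np.ones((384,512),bool))
q=P[(np.hypot(P[:,0]-.621,P[:,1]+.224)<.055)&(P[:,2]>.075)&(P[:,2]<.135)]
r=cv2.minAreaRect(q[:,:2].astype(np.float32));print('bottle vis',r)
go(.621,-.224,.074,123)
E
```

```text
z 0.012-0.030 n2412 rect [ 0.622 -0.225] [0.062 0.106] ang 58 circ [ 0.622 -0.225] 0.122 z95 0.0216
bottle vis ((0.6137962341308594, -0.22197598218917847), (0.03006102330982685, 0.0635928064584732), 58.483028411865234)
t 35.0 at [ 0.62  -0.224  0.146] yaw 123.2 need mm [-0.4  1.1 71.6] turn 0.2 F [ 1.2  0.1 -1.2] gap 0.031
```

View pics/w12.png

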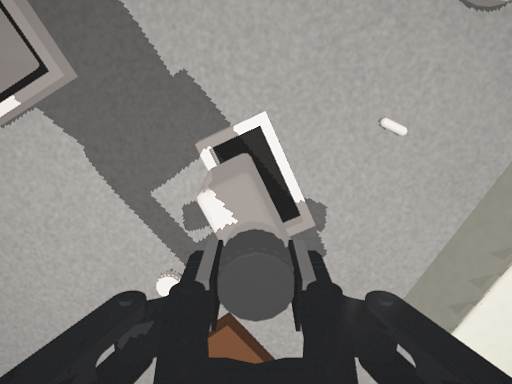

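The oblong bottle (235,190) is parallel with its white holder (258,175), 58.5° against 58°. I'm lowering it.

Request:
{"method": "send_rows", "body": {
  "motion": [
    [-0.002,0.001,0.01,0],
    [0,0,0.015,0],
    [0,0,0.015,0],
    [0,0,0.012,0],
    [0,0,0.008,0],
    [0,0,0.004,0],
    [0,0,0.002,0],
    [0,0,0,0]
  ]
}}

```text
t: 35.75
tool_pos: [0.6228, -0.225, 0.0805]
eef_rot: [0.0, 0.475, 0.88, -0.0]
force: [-0.4, 0.7, -1.7]
finger_gap: 0.0303
```

Request:
{"method": "send_rows", "body": {
  "motion": [
    [0,0,0.001,0],
    [0,0,0.001,0],
    [0,0,0.001,0],
    [0,0,0.001,0],
    [0,0,0,0],
    [0,0,0,0],
    [0,0,0,0],
    [0,0,0,0]
  ]
}}

```text
t: 36.55
tool_pos: [0.6226, -0.2249, 0.0764]
eef_rot: [0.0, 0.475, 0.88, -0.0]
force: [-0.3, 0.2, -1.5]
finger_gap: 0.0304
```

Request:
{"method": "send_rows", "body": {
  "motion": [
    [0,0,0.001,0],
    [0,0,0.001,0],
    [0,0,0.001,0],
    [0,0,0,0],
    [0,0,0,0],
    [0,0,0,0],
    [0,0,0,0],
    [0,0,0,0]
  ]
}}

```text
t: 37.35
tool_pos: [0.6228, -0.2252, 0.0741]
eef_rot: [0.001, 0.475, 0.88, -0.0]
force: [-0.7, -0.7, 5.1]
finger_gap: 0.0305
```

Contact felt (5 N). I'm releasing, backing off and checking everything.

Request:
{"method": "send_rows", "body": {
  "motion": [
    [0,0,0,0],
    [0,0,0,0],
    [0,0,0,0],
    [0,0,0,0],
    [0,0,0,0],
    [0,0,0,0],
    [0,0,0,0],
    [0,0,0,0]
  ],
  "grip": 0
}}

```text
t: 38.15
tool_pos: [0.6226, -0.2249, 0.0733]
eef_rot: [0.0, 0.475, 0.88, -0.0]
force: [0.3, -0.7, 0.1]
finger_gap: 0.0855
```

Request:
{"method": "send_rows", "body": {
  "motion": [
    [0,0,-0.01,0],
    [0,0,-0.02,0],
    [0,0,-0.03,0],
    [0,0,-0.03,0],
    [0,0,-0.03,0],
    [0,0,-0.03,0],
    [0,0,-0.02,0],
    [0,0,0,0]
  ]
}}

```text
t: 38.95
tool_pos: [0.6241, -0.2255, 0.2479]
eef_rot: [0.004, 0.475, 0.88, 0.001]
force: [0.4, 1.2, 0.4]
finger_gap: 0.0857
```

Request:
{"method": "send_rows", "body": {
  "motion": [
    [-0.02,-0.02,-0.01,0],
    [-0.02,-0.02,-0.01,0],
    [-0.02,-0.02,-0.01,0],
    [-0.02,-0.02,0,0],
    [-0.02,-0.02,0,0],
    [0,0,0,0],
    [0,0,0,0],
    [0,0,0,0]
  ]
}}

```text
t: 39.75
tool_pos: [0.5938, -0.3623, 0.2726]
eef_rot: [-0.001, 0.475, 0.88, 0.0]
force: [-0.2, 0.5, -0.3]
finger_gap: 0.0857
```

```bash
python3 - <<'E'
from h import *
w=cams.camera('wrist')
H=dict(oblong=(.622,-.225,.09,.095),square=(.395,-.25,.1,.095),tube=(.674,.013,.09,.07),round=(.408,.271,.1,.1))
for n in('top','scene'):
    c=cams.camera(n); save('end_%s.png'%n,c['color'][80:300,80:400] if n=='top' else c['color'][100:330,130:390],2.4)
    for k,(x,y,lo,_) in H.items(): print(n,k); cyl(c,(x,y),lo,.14,.045); cyl(c,(x,y),.025,.055 if k!='tube' else .07,.045); cyl(c,(x,y),.012,.0255,.06)
    print('beaker');cyl(c,(.46,-.07),.05,.09,.05)
print('wrist');cyl(w,(.622,-.225),.09,.14,.045);cyl(w,(.395,-.25),.1,.14,.045);cyl(w,(.395,-.25),.012,.03,.075)
go(.6,-.2,.25)
E
```

```text
top oblong
z 0.090-0.140 n86 rect [ 0.619 -0.227] [0.032 0.03 ] ang 8 circ [ 0.62  -0.227] 0.035 z95 0.1080
z 0.025-0.055 n39 rect [ 0.618 -0.225] [0.059 0.069] ang 59 circ [ 0.622 -0.22 ] 0.080 z95 0.0500
z 0.012-0.025 n201 rect [ 0.621 -0.225] [0.062 0.108] ang 58 circ [ 0.622 -0.225] 0.119 z95 0.0243
top square
few 0.1 0.14
few 0.025 0.055
few 0.012 0.0255
top tube
z 0.090-0.140 n103 rect [0.671 0.015] [0.032 0.033] ang 1 circ [0.672 0.015] 0.036 z95 0.1115
z 0.025-0.070 n37 rect [0.666 0.008] [0.048 0.046] ang 23 circ [0.67  0.011] 0.058 z95 0.0658
z 0.012-0.025 n116 rect [0.669 0.012] [0.054 0.064] ang 10 circ [0.673 0.012] 0.066 z95 0.0240
top round
z 0.100-0.140 n178 rect [0.406 0.273] [0.045 0.044] ang 73 circ [0.406 0.273] 0.047 z95 0.1211
z 0.025-0.055 n49 rect [0.404 0.261] [0.061 0.082] ang 57 circ [0.407 0.271] 0.088 z95 0.0517
z 0.012-0.025 n174 rect [0.407 0.27 ] [0.092 0.094] ang 68 circ [0.407 0.272] 0.097 z95 0.0245
beaker
z 0.050-0.090 n80 rect [ 0.462 -0.071] [0.057 0.053] ang 66 circ [ 0.46 -0.07] 0.060 z95 0.0791
scene oblong
z 0.090-0.140 n60 rect [ 0.622 -0.22
[... 887 characters left out ...]
0 n163 rect [0.409 0.276] [0.045 0.045] ang 10 circ [0.406 0.275] 0.052 z95 0.1195
z 0.025-0.055 n138 rect [0.411 0.289] [0.04 0.07] ang 67 circ [0.408 0.281] 0.074 z95 0.0523
z 0.012-0.025 n222 rect [0.417 0.279] [0.08  0.094] ang 37 circ [0.413 0.274] 0.100 z95 0.0241
beaker
z 0.050-0.090 n191 rect [ 0.46  -0.069] [0.065 0.055] ang 55 circ [ 0.461 -0.069] 0.067 z95 0.0771
wrist
z 0.090-0.140 n1235 rect [ 0.621 -0.228] [0.033 0.033] ang 21 circ [ 0.621 -0.228] 0.034 z95 0.1037
few 0.1 0.14
z 0.012-0.030 n394 rect [ 0.418 -0.29 ] [0.043 0.017] ang 37 circ [ 0.414 -0.284] 0.043 z95 0.0218
t 39.9 at [ 0.594 -0.362  0.273] yaw 123.3 need mm [132.3  94.1  23.3] turn 0.0 F [0.7 0.  0.3] gap 0.085
```

View pics/end_scene.png

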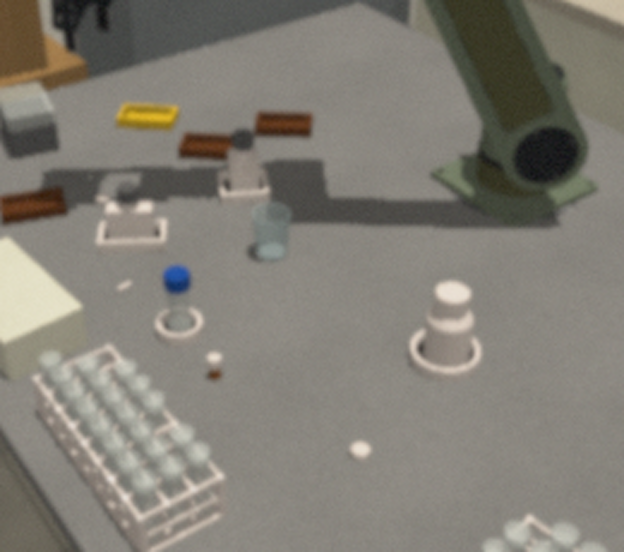

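View pics/end_top.png

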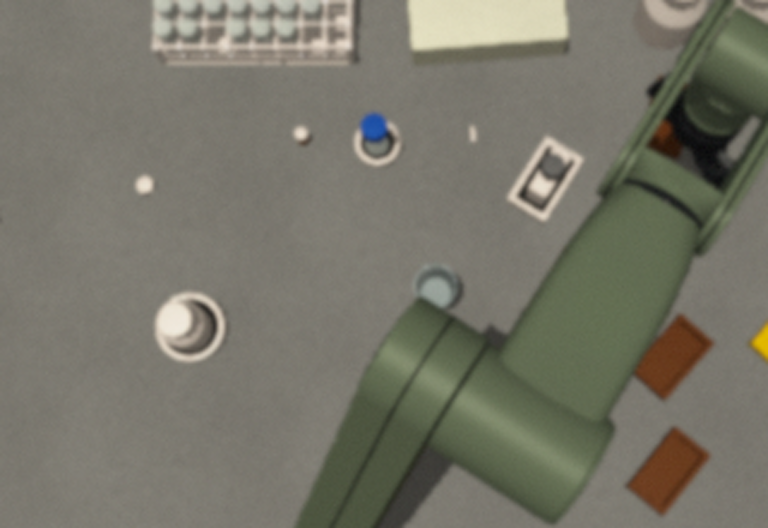

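Both end pictures show all four containers upright inside their holders and the beaker where it was. The cap tops rose about 6–7 mm, which matches the holder floors. I'm handing the job in.

```bash
python3 -c "
from workcell import workorder; print(workorder.finish_job())"
```

```text
the job is handed in; nothing more can be done
None
```

I gripped each of the four containers by its cap, carried it to its holder, lowered it until I felt contact, and released it. The job was handed in at about 40 s; it reports no verdict. The white oblong holder at about (0.622, -0.225) was the one used, not the brown or yellow look-alikes.

**Last checks (top and scene cameras; wrist camera for the oblong bottle):**
- **Position:** the caps are within about 4 mm of their holder centres.
- **Height:** each cap top sits about 6 to 9 mm higher than it did on the bench. That fits standing on the 6 mm floors.
- **Beaker and arm:** the beaker reads within 2 mm of where it started. The arm is clear of everything.

**Where checks were weaker or disagreed:**
- **Top against scene:** the two cameras differed by 2 to 5 mm throughout, so I relied on the wrist camera for placing.
- **Square bottle height:** the top camera first read it about 3 mm higher than expected, then 2 mm on a second look. In the last check the arm hid it from that camera and it was out of the wrist camera's view. The scene camera showed its top about 10 mm above the earlier reading, at 0.116 m, but upright and in the recess. I felt about 16 N of contact when I set it down.

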